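# Lay out the secret-box parts for reassembly, in reverse order

## Robot

A 6-joint arm with a two-finger parallel gripper is mounted at the origin on the work surface. World frame = base frame: x ahead of the robot, y to its left, z up, the work surface at z = 0. Lengths are in mm, angles in rad, forces in N, time in s.
With the tool pointing down it reaches from about 325 to 750 mm from the base axis. Payload 7.6 kg.
Tool frame: the origin (TCP) lies midway between the tips of the shut fingers; the grasp point (between the pads) lies 19 mm behind it; z points along the fingers, y is the line along which they close (so a half turn about z gives the same grasp; the last joint's range is limited). The gripper opens to 85 mm and grips with 20 to 120 N. Pads are 22 mm wide; open, the fingers measure 114 mm over their backs; the gripper's body (76 mm by 85 mm) begins 54 mm behind the grasp point. The pads swing forward as they close: fully open they stand 13 mm farther back than shut.
Start: joints at [1.075, 0.052, 1.401, -0, 1.689, -0.07], TCP at [216.838, 478.15, 231.323] pointing down, gripper open.
Joint ranges: [-2.9, 2.9], [-0.91, 2.17], [0.12, 2.37], [-1.06, 4.2], [0.26, 2.73], [-2.93, 2.93]. Speed limits (rad/s): [2.57, 2.57, 3.01, 3.14, 3.14, 3.14].

## Interface

Orientations are given as [roll, pitch, yaw] about the fixed x, y, z axes, in that order (R = Rz(yaw) Ry(pitch) Rx(roll)).
In Python, from rig import ctrl gives the robot as it stands. The module is installed in compiled form; this text tells all that it offers.
- The arm moves only by the tool move_arm, never from a script. Its argument "rows" is a list of rows, each a list of 5 numbers: the finger opening in mm, from 0 to 85.4, then the shift along the tool's x, y, z in units of 40 mm (1.0 is 40 mm), then the turn about the tool's z in units of 10 degrees (1.0 is 10 degrees). A call has 1 to 8 rows; each row shifts and turns the commanded pose from where the row before left it, along the tool's axes as they then stand; what a row does not reach is not made up. A row lasts 1/8 s, in which the tool goes at most 62.5 mm and 10.7 degrees, less where a joint would pass 70% of its speed; a pose out of reach is approached as far as the arm can. A call is refused whole if a number of a shift passes 1 or a number of a turn 1, either way. A call with a gripper value outside its range is refused whole. The fingers move at their own pace and stop on an object; "newtons" is the grip in N (left out, the last holds). Time passes only in rows, so rows that do not move let the fingers close. It gives the time, the measured TCP pose, the force, the opening and the grip force at its end, in the units of the state.
- ctrl.state(): the state, without advancing time (a new reading comes with each control period).
- ctrl.get_image(name): name is "scene" or "side" or "wrist"; returns (picture, depth): 400x640x3 uint8, red, green, blue; 400x640 float32, mm along the optical axis (not along the pixel's ray), 0 where there is no reading.
- ctrl.get_calibration(name): a dict with "fx", "fy", "cx", "cy" (pixels), "origin" and "orientation" of the camera in the world; the wrist camera has in their place "mount" (4x4, takes a point from camera to tool coordinates, whose origin is the TCP and whose axes are the flange's). Camera axes: x right, y down, z forward; pixel columns grow to the right and rows downward; lengths in mm; the calibration is good to about 2 mm. A picture is of the moment at which its call begins: read the wrist's pose just before it. get_calibration takes no time and is no camera call.
- ctrl.finish_job(): hands the job in; it is judged then, once.
Trained networks look in the newest picture that a camera, given by its name, has taken for a name from the list of things; names that differ only in an ending like _2 or _b are one class to them, and where a whole thing is asked for, a point or a joint stands for the part that bears it (a point fixed in the world has none). Each returns a list of dicts, best first, with "score" (0 to 1); they miss things now and then, are a little off and sometimes report something else, mostly with a low value. They report only what shows in the picture. A call takes as long as a camera call. They do not tell look-alikes from the thing itself.
- ctrl.regions_of(camera, target): "mask" (400x640 bool, what is visible of it) and "box" ([left, top, right, bottom] in pixels, round what is visible of it).
The state is a dict: "time": time; "q": joint angles; "joint_velocities": joint speeds; "joint_efforts": joint torques, N m; "tool_pos": TCP position; "eef_rot": TCP orientation; "force": force on the tool from outside, world axes, zero at the start; "ft_torque": the same for the moment, N m; "grip_width": finger opening in mm; "finger_force": force on a finger pad.
Only numpy, scipy, OpenCV 4.12 (cv2) and the standard library are available. Lean on these libraries where they do the work, as an engineer would, in place of code of your own. Each camera call takes 0.05 s, during which the arm holds its last target. There are 200 camera calls.

## Task

The four walnut parts of a small secret box lie on the aluminium strip-down rack in the order in which they came off the box, from left to right as seen from the robot. Move them to the plywood assembly rack in the reverse order, ready to go back on from left to right: the part now at the far left goes into the far-right bay, and so on. Each should lie flat in the middle of its own bay, and none may fall on the steel bench.

Things in the scene. Friction and masses are not known exactly. Their poses are not given: they have to be found in the camera images.
- drawer_mid (a point): drawer: a small open-topped walnut box with a pale floor inside, 50 (x) x 60 (y) x 32 mm high, walls 5 mm; loose, about 45 g. Origin half-way up at its centre; x across the row (the way it is best gripped), y along the row, z up, at the start.
- panel_mid (a point): panel: a flat walnut board with a pale mosaic inlay on its top, 56 (x) x 60 (y) x 14 mm high; loose, about 35 g. Origin half-way up at its centre; x across the row (the way it is best gripped), y along the row, z up, at the start.
- key_mid (a point): key: a slim walnut bar, 18 (x) x 62 (y) x 20 mm high; its lower 12 mm is the full 18 mm wide, above it stands a centred rib 8 mm wide and 8 mm high; loose, about 20 g. Origin half-way up at its centre; x across the row (the way it is best gripped), y along the row, z up, at the start.
- block_mid (a point): block: a walnut block, 38 (x) x 46 (y) x 26 mm high, with a groove 14 mm wide and 9 mm deep along y down the middle of its top; loose, about 35 g. Origin half-way up at its centre; x across the row (the way it is best gripped), y along the row, z up, at the start.
- pad_drawer: flat grey pad, 76 x 72 x 8 mm with a white silicone face, fixed on the strip-down rack, on which the drawer lies at the start (centred to a few mm). It does not move. Origin at the centre of its underside, its top 8 mm higher; axes parallel to the rack's.
- pad_panel: flat grey pad, 76 x 72 x 8 mm with a white silicone face, fixed on the strip-down rack, on which the panel lies at the start (centred to a few mm). It does not move. Origin at the centre of its underside, its top 8 mm higher; axes parallel to the rack's.
- pad_key: flat grey pad, 76 x 72 x 8 mm with a white silicone face, fixed on the strip-down rack, on which the key lies at the start (centred to a few mm). It does not move. Origin at the centre of its underside, its top 8 mm higher; axes parallel to the rack's.
- pad_block: flat grey pad, 76 x 72 x 8 mm with a white silicone face, fixed on the strip-down rack, on which the block lies at the start (centred to a few mm). It does not move. Origin at the centre of its underside, its top 8 mm higher; axes parallel to the rack's.
- strip_rack: strip-down rack: two aluminium profiles with upright end plates, 96 x 384 x 44 mm, fixed. Origin on the bench under its centre; y along the row to the robot's left, x away from the robot, yaw within 0.12 rad. The pads stand at y = +135, +45, -45, -135 mm (left to right), their tops at z = 38 mm; which part lies where varies. May stand nearer or farther than the assembly rack.
- assembly_rack: assembly rack: birch-ply board 100 (x) x 372 (y) mm, fixed, empty at the start; five battens 8 mm wide part four bays, open towards -x and +x. Origin on the bench under its centre; y along the row to the robot's left, x away from the robot, yaw within 0.12 rad. Bay centres at x = 0, y = +135, +45, -45, -135 mm (left to right), 82 mm wide, floor at z = 24 mm, batten tops at 38 mm.
Mind the look-alikes: they are no part of the job. Leave any green or purple look-alike of the part that bears panel_mid alone. Leave any pink look-alike of the part that bears drawer_mid alone.

How it is judged (in metres and radians):
At the end, for the whole second after the job is handed in: Each part lies flat on the floor of the bay mirroring its start place (leftmost to rightmost, second to third, and so on; tilt under 0.1 rad, height within 5 mm), its centre within 12 mm of the bay centre along the row and 15 mm across it; all released and at rest (((y of pad_drawer in the frame of strip_rack between 0.105 and 0.165 m and y of drawer_mid in the frame of assembly_rack between -0.147 and -0.123 m) or (y of pad_drawer in the frame of strip_rack between 0.015 and 0.075 m and y of drawer_mid in the frame of assembly_rack between -0.057 and -0.033 m) or (y of pad_drawer in the frame of strip_rack between -0.075 and -0.015 m and y of drawer_mid in the frame of assembly_rack between 0.033 and 0.057 m) or (y of pad_drawer in the frame of strip_rack between -0.165 and -0.105 m and y of drawer_mid in the frame of assembly_rack between 0.123 and 0.147 m)) and x of drawer_mid in the frame of assembly_rack between -0.015 and 0.015 m and z of drawer_mid in the frame of assembly_rack between 0.035 and 0.045 m and angle between each of drawer_mid, panel_mid, key_mid, block_mid's own z axis and vertical below 0.1 rad and linear speed of each of drawer, panel, key, block below 0.02 m/s and ((y of pad_panel in the frame of strip_rack between 0.105 and 0.165 m and y of panel_mid in the frame of assembly_rack between -0.147 and -0.123 m) or (y of pad_panel in the frame of strip_rack between 0.015 and 0.075 m and y of panel_mid in the frame of assembly_rack between -0.057 and -0.033 m) or (y of pad_panel in the frame of strip_rack between -0.075 and -0.015 m and y of panel_mid in the frame of assembly_rack between 0.033 and 0.057 m) or (y of pad_panel in the frame of strip_rack between -0.165 and -0.105 m and y of panel_mid in the frame of assembly_rack between 0.123 and 0.147 m)) and x of panel_mid in the frame of assembly_rack between -0.015 and 0.015 m and z of panel_mid in the frame of assembly_rack between 0.026 and 0.036 m and ((y of pad_key in the frame of strip_rack between 0.105 and 0.165 m and y of key_mid in the frame of assembly_rack between -0.147 and -0.123 m) or (y of pad_key in the frame of strip_rack between 0.015 and 0.075 m and y of key_mid in the frame of assembly_rack between -0.057 and -0.033 m) or (y of pad_key in the frame of strip_rack between -0.075 and -0.015 m and y of key_mid in the frame of assembly_rack between 0.033 and 0.057 m) or (y of pad_key in the frame of strip_rack between -0.165 and -0.105 m and y of key_mid in the frame of assembly_rack between 0.123 and 0.147 m)) and x of key_mid in the frame of assembly_rack between -0.015 and 0.015 m and z of key_mid in the frame of assembly_rack between 0.029 and 0.039 m and ((y of pad_block in the frame of strip_rack between 0.105 and 0.165 m and y of block_mid in the frame of assembly_rack between -0.147 and -0.123 m) or (y of pad_block in the frame of strip_rack between 0.015 and 0.075 m and y of block_mid in the frame of assembly_rack between -0.057 and -0.033 m) or (y of pad_block in the frame of strip_rack between -0.075 and -0.015 m and y of block_mid in the frame of assembly_rack between 0.033 and 0.057 m) or (y of pad_block in the frame of strip_rack between -0.165 and -0.105 m and y of block_mid in the frame of assembly_rack between 0.123 and 0.147 m)) and x of block_mid in the frame of assembly_rack between -0.015 and 0.015 m and z of block_mid in the frame of assembly_rack between 0.032 and 0.042 m); the robot touches nothing.
It fails at once if a part falls onto the steel bench (height (world z) of any of drawer_mid, panel_mid, key_mid, block_mid below 0.02 m).
It also fails if it takes over 83 s, if anything falls off the work surface, if the arm or the gripper's body presses on something with over 40 N, if the wrist force passes 120 N, or if a joint passes its speed limit or range.

## Working session

There is one attempt and no reset: what is moved stays moved. The work goes in short steps, Python scripts to look and compute and a tool call to move; the robot and the scene stay as the last step left them, time stands still between calls to the robot, and variables do not carry over. Pictures are saved under pics/ and viewed, at most 14 in all, crops included, and the job is handed in when it is done.

Besides the shell and the picture viewer there is one more tool, called after "Request:" in YAML: its name, and indented under it one key for each argument. move_arm: Moves the arm, as the interface text tells. Its arguments: {"type":"object","properties":{"rows":{"type":"array","items":{"type":"array","items":{"type":"number"}}},"newtons":{"type":"number"}},"required":["rows"]}

```bash
mkdir -p pics; cat > h.py <<'E'
import numpy as np,cv2
from scipy.spatial.transform import Rotation as Rn
from rig import ctrl
def pose(cam):
    c=ctrl.get_calibration(cam)
    if 'mount' in c:
        s=ctrl.state();T=np.eye(4);T[:3,:3]=Rn.from_euler('xyz',s['eef_rot']).as_matrix();T[:3,3]=s['tool_pos'];return c,T@np.array(c['mount'])
    T=np.eye(4);o=np.array(c['orientation']);T[:3,:3]=o if o.shape==(3,3) else Rn.from_euler('xyz',o).as_matrix();T[:3,3]=c['origin'];return c,T
def cloud(cam):
    c,T=pose(cam);im,d=ctrl.get_image(cam)
    v,u=np.mgrid[:d.shape[0],:d.shape[1]]
    P=np.stack([(u-c['cx'])/c['fx']*d,(v-c['cy'])/c['fy']*d,d],-1)@T[:3,:3].T+T[:3,3]
    P[d==0]=np.nan
    return im,d,P
def save(im,n): cv2.imwrite('pics/'+n,cv2.cvtColor(im,cv2.COLOR_RGB2BGR))
E
python3 - <<'E'
from h import *
print(ctrl.get_calibration('scene'));print(ctrl.state())
for cam in ['scene','side']:
    im,d,P=cloud(cam);save(im,cam+'0.png')
    for n in ['drawer_mid','panel_mid','key_mid','block_mid','strip_rack','assembly_rack','pad_drawer']:
        for r in ctrl.regions_of(cam,n):
            m=r['mask'];q=P[m];print(cam,n,round(r['score'],2),r['box'],np.nanmedian(q,0).round(),im[m].mean(0).round())
E
```

```text
{'fx': 456.8207555168676, 'fy': 456.8207555168676, 'cx': 314.65100737541064, 'cy': 196.90772575039801, 'origin': array([1183.57764404, -115.7824834 ,  638.39745797]), 'orientation': array([-2.29681658, -0.0124032 ,  1.37266015])}
{'time': 0.0, 'q': array([ 1.07467960e+00,  5.28318499e-02,  1.40171260e+00, -3.80722650e-05,
        1.68863240e+00, -7.02686464e-02]), 'joint_velocities': array([ 0.000925  , -0.00107521,  0.00029333,  0.00059164,  0.00132881,
        0.00229825]), 'joint_efforts': array([ 2.14359711e-04, -3.81663322e+01, -3.60189199e+01, -1.07467451e-04,
        6.21846761e-03, -7.28346492e-06]), 'tool_pos': array([216.70163924, 477.85352963, 230.48113807]), 'eef_rot': array([-3.14000971e+00, -7.35056191e-05,  2.71574007e+00]), 'force': array([-0.73863215, -0.36923418, -0.1687176 ]), 'ft_torque': array([ 0.00496909, -0.00160638,  0.00093286]), 'finger_force': 0.0, 'grip_width': 85.44782770773736}
scene drawer_mid 0.91 [151.0, 234.2, 191.9, 275.2] [ 596. -256.   19.] [136.  78.  84.]
scene drawer_mid 0.9 [282.6, 230.4, 327.0, 273.9] [666. -20.  57.] [70. 47. 29.]
scene dra
[... 1397 characters left out ...]
   48.] [115.  97.  90.]
side block_mid 0.84 [297.8, 132.7, 322.9, 159.6] [645. 147.  54.] [102.  84.  76.]
side block_mid 0.49 [394.8, 194.3, 428.4, 222.1] [ 676. -114.   48.] [105.  86.  78.]
side block_mid 0.23 [309.7, 165.9, 361.1, 192.6] [631.  47.  35.] [170. 167. 165.]
side strip_rack 0.7 [275.3, 131.5, 452.9, 261.5] [637. -59.  23.] [139. 136. 138.]
side strip_rack 0.25 [311.6, 163.7, 360.4, 192.9] [631.  45.  35.] [173. 169. 167.]
side assembly_rack 0.86 [184.9, 159.0, 332.9, 312.9] [444.  22.  22.] [199. 169. 129.]
side assembly_rack 0.3 [344.1, 187.9, 400.3, 213.6] [640. -47.  35.] [157. 154. 153.]
side pad_drawer 0.58 [344.8, 192.3, 397.2, 215.2] [640. -48.  35.] [160. 157. 155.]
```

```bash
python3 - <<'E'
from h import *
for cam in ['scene','side']:
    im,d,P=cloud(cam)
    for n,k in [('strip_rack',0),('assembly_rack',0)]:
        r=ctrl.regions_of(cam,n)[0];q=P[r['mask']];q=q[(q[:,2]>15)&(q[:,2]<48)]
        c,s,a=cv2.minAreaRect(q[:,:2].astype(np.float32));print(cam,n,np.round(c),np.round(s),a)
    for n,b in [('x',(600,760)),('a',(380,540))]:
        # top surface pts of parts
        m=(P[...,2]>(44 if n=='x' else 34))&(P[...,2]<75)&(P[...,0]>b[0])&(P[...,0]<b[1])&(abs(P[...,1]-20)<230)
        k,l,st,_=cv2.connectedComponentsWithStats(m.astype(np.uint8))
        for i in range(1,k):
            if st[i,4]>25:
                q=P[l==i];h=np.percentile(q[:,2],90);q=q[q[:,2]>h-5] if n=='x' else q
                c,s,a=cv2.minAreaRect(q[:,:2].astype(np.float32));print(cam,n,st[i,:2],np.round(c),np.round(s),round(a,1),h.round())
E
```

```text
scene strip_rack [666.  22.] [ 97. 387.] 6.217126369476318
scene assembly_rack [449.  71.] [372. 107.] 89.22437286376953
scene x [386 216] [653. 157.] [40. 48.] 4.1 65.0
scene x [422 219] [658. 211.] [61.  6.] 6.2 46.0
scene x [335 227] [663.  70.] [59. 61.] 5.2 54.0
scene x [285 228] [667. -20.] [53. 61.] 7.4 71.0
scene x [216 252] [ 669. -166.] [63.  6.] 6.3 46.0
scene x [235 256] [ 682. -110.] [12. 62.] 7.0 59.0
scene x [223 286] [ 722. -161.] [20.  5.] 5.7 46.0
scene a [401 150] [452. 247.] [  5. 100.] 89.9 40.0
scene a [363 154] [451. 160.] [  9. 101.] 88.5 40.0
scene a [323 158] [448.  70.] [  9. 101.] 89.7 40.0
scene a [282 162] [447. -20.] [  8. 104.] 89.3 40.0
scene a [240 166] [ 448. -109.] [  8. 100.] 89.3 40.0
side strip_rack [663.  20.] [ 97. 388.] 5.80525016784668
side assembly_rack [448.  68.] [371. 101.] 89.15767669677734
side x [295 134] [653. 155.] [41. 47.] 3.5 62.0
side x [318 152] [662.  67.] [58. 61.] 3.8 51.0
side x [350 166] [666. -22.] [52. 61.] 8.2 68.0
side x [395 197] [ 681. -111.] [11. 62.] 6.3 56.0
side a [181 157] [451. 247.] [99.  7.] 0.1 37.0
side a [199 178] [449. 158.] [11. 99.] 89.8 37.0
side a [220 203] [448.  69.] [10. 99.] 88.9 37.0
side a [246 232] [447. -21.] [ 9. 99.] 89.2 37.0
side a [276 266] [ 446. -111.] [ 9. 99.] 89.6 37.0
```

View pics/scene0.png

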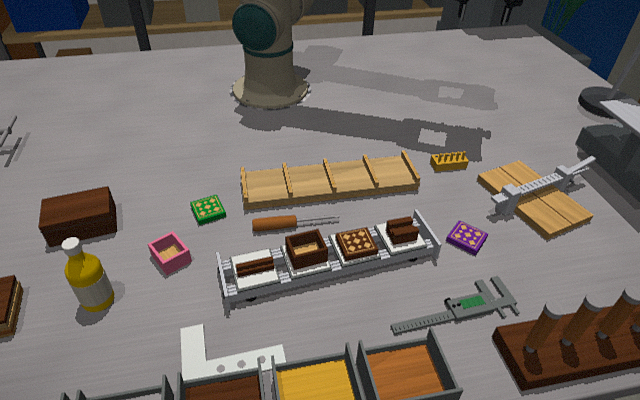

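View pics/side0.png

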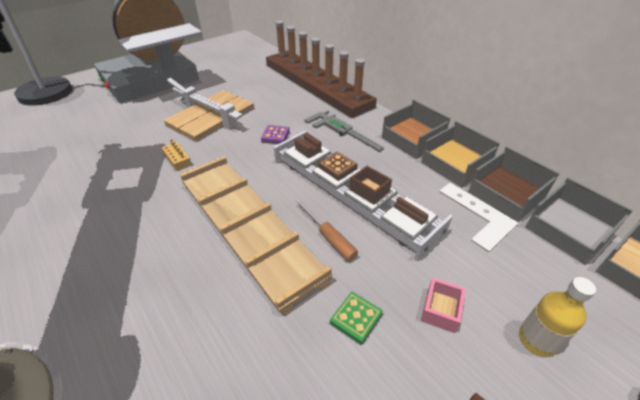

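Request:
move_arm:
  rows:
    - [85, 0, 0, 0, 1]
    - [85, 0, 0, 0, 1]
    - [85, 0, 0, 0, 1]
    - [85, 0, 0, 0, 1]
    - [85, 0, 0, 0, 1]
    - [85, 0, 0, 0, 1]
    - [85, 0, 0, 0, 0.2]
    - [85, 0, 0, 0, 0]
  newtons: 40

```text
time: 2.1
tool_pos: [216.8, 478.1, 231.3]
eef_rot: [3.142, -0.0, 1.636]
force: [-0.2, -0.4, 0.1]
grip_width: 84.8
finger_force: 0.0
```

```bash
cat > go.py <<'E'
import sys
from h import *
# usage: go.py x y z yawdeg(of part/rack): shifts in tool units (after turning) and the turn
x,y,z,a=map(float,sys.argv[1:5])
s=ctrl.state();R=Rn.from_euler('xyz',s['eef_rot']).as_matrix()
yaw=np.degrees(np.arctan2(R[1,0],R[0,0]));D=np.array([x,y,z])-s['tool_pos']
t=np.radians(90+a);R2=np.array([[np.cos(t),np.sin(t),0],[np.sin(t),-np.cos(t),0],[0,0,-1]])
print('t',s['time'],'pos',s['tool_pos'].round(1),'yaw',yaw.round(1),'tilt',np.degrees(np.arccos(-R[2,2])).round(2),'w',s['grip_width'])
print('now',(R.T@D/40).round(2),'afterturn',(R2.T@D/40).round(2),'turn',((yaw-90-a)/10).round(2))
E
python3 go.py 653 156 130 3.8
```

```text
t 2.1 pos [216.8 478.1 231.3] yaw 93.8 tilt 0.01 w 84.83764028130467
now [-8.75 10.35  2.53] afterturn [-8.76 10.35  2.53] turn -0.0
```

Request:
move_arm:
  rows:
    - [85, -0.9, 0.9, 0.1, 0]
    - [85, -0.9, 0.95, 0.1, 0]
    - [85, -0.9, 0.95, 0.1, 0]
    - [85, -0.9, 0.95, 0.1, 0]
    - [85, -0.9, 0.95, 0.1, 0]
    - [85, -0.9, 0.95, 0.1, 0]
    - [85, -0.9, 0.95, 0.1, 0]
    - [85, -0.9, 0.95, 0.1, 0]

```text
time: 3.1
tool_pos: [537.6, 208.4, 199.3]
eef_rot: [3.141, -0.0, 1.636]
force: [1.1, 0.3, 0.3]
grip_width: 85.3
finger_force: 0.0
```

Request:
move_arm:
  rows:
    - [85, -0.55, 0.95, 0.1, 0]
    - [85, -0.55, 0.95, 0.1, 0]
    - [85, -0.46, 0.9, 0, 0]
    - [85, 0, 0, 0, 0]
    - [85, 0, 0, 0, 0]

```text
time: 3.72
tool_pos: [651.7, 154.8, 191.1]
eef_rot: [-3.141, -0.0, 1.635]
force: [-0.5, -0.9, 0.1]
grip_width: 85.1
finger_force: 0.0
```

```bash
python3 - <<'E'
from h import *
im,d,P=cloud('wrist');save(im,'w1.png')
for n in ['block_mid','panel_mid']:
    for r in ctrl.regions_of('wrist',n):
        q=P[r['mask']];q=q[q[:,2]>45];print(n,r['score'],r['box'],[np.round(v) for v in cv2.minAreaRect(q[:,:2].astype(np.float32))],np.nanpercentile(q[:,2],90))
E
python3 go.py 653 156 41 3.8
```

```text
block_mid 0.82 [297.1, 160.1, 336.6, 215.4] [array([654., 157.]), array([38., 46.]), np.float64(3.0)] 65.38778591467835
panel_mid 0.82 [294.1, 238.3, 349.4, 293.1] [array([664.,  70.]), array([56., 61.]), np.float64(5.0)] 53.606237856733586
panel_mid 0.75 [284.1, 0.0, 369.6, 82.0] [array([0., 0.]), array([0., 0.]), np.float64(0.0)] nan
panel_mid 0.39 [152.8, 393.2, 164.3, 398.5] [array([606., 139.]), array([0., 0.]), np.float64(0.0)] 261.95757253580774
t 3.875 pos [651.4 155.3 192.1] yaw 93.7 tilt 0.05 w 85.18004023119644
now [0.01 0.04 3.78] afterturn [0.02 0.04 3.78] turn -0.01
  return np.nanmean(a, axis, out=out, keepdims=keepdims)
```

View pics/w1.png

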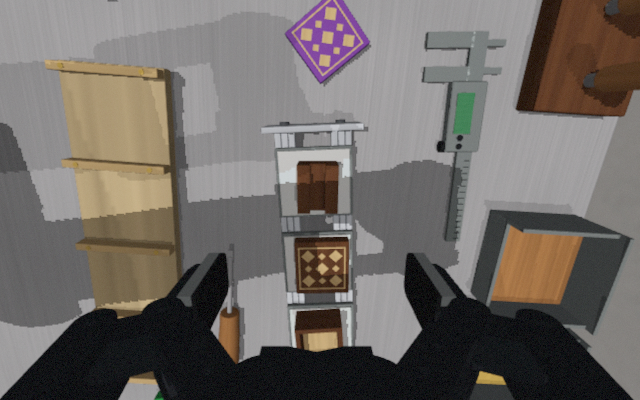

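The wrist view shows the block at (317,187) on the leftmost pad, the panel at (322,265) and the drawer behind it. The positions agree with the fixed cameras.

Request:
move_arm:
  rows:
    - [85, 0.03, 0.05, 0.95, 0]
    - [85, 0, 0, 0.95, 0]
    - [85, 0, 0, 0.95, 0]
    - [85, 0, 0, 0.6, 0]
    - [85, 0, 0, 0.32, 0]
    - [20, 0, 0, 0, 0]
    - [20, 0, 0, 0, 0]
    - [20, 0, 0, 0, 0]
  newtons: 40

```text
time: 4.88
tool_pos: [654.9, 156.0, 42.6]
eef_rot: [3.138, -0.0, 1.634]
force: [-0.4, -0.1, -0.1]
grip_width: 37.4
finger_force: 41.7
```

Request:
move_arm:
  rows:
    - [20, 0, 0, 0, 0]
    - [20, 0, 0, 0, 0]
    - [20, 0, 0, -0.3, 0]
    - [20, 0, 0, -0.7, 0]
    - [20, 0, 0, -0.8, 0]
    - [20, 0, 0, 0, 0]

```text
time: 5.62
tool_pos: [655.5, 156.1, 116.7]
eef_rot: [3.135, -0.001, 1.634]
force: [-0.7, -0.2, -1.1]
grip_width: 36.9
finger_force: 41.8
```

```bash
python3 go.py 447.2 -66 110 -0.7
```

```text
t 5.625 pos [655.5 156.1 116.7] yaw 93.6 tilt 0.38 w 36.9363472265728
now [-5.21 -5.55  0.13] afterturn [-5.61 -5.14  0.17] turn 0.43
```

Request:
move_arm:
  rows:
    - [20, 0, 0, 0, 0.43]
    - [20, -0.9, -0.8, 0, 0]
    - [20, -0.95, -0.9, 0, 0]
    - [20, -0.95, -0.9, 0, 0]
    - [20, -0.95, -0.9, 0, 0]
    - [20, -0.95, -0.9, 0, 0]
    - [20, -0.92, -0.74, 0, 0]
    - [20, 0, 0, 0, 0]

```text
time: 6.62
tool_pos: [443.8, -68.1, 111.7]
eef_rot: [-3.14, -0.0, 1.555]
force: [0.7, 0.4, -1.2]
grip_width: 37.1
finger_force: 41.8
```

```bash
python3 go.py 447.2 -67 29.5 -0.7
```

```text
t 6.625 pos [443.8 -68.1 111.7] yaw 89.1 tilt 0.09 w 37.09567606749059
now [0.03 0.09 2.05] afterturn [0.03 0.09 2.05] turn -0.02
```

Request:
move_arm:
  rows:
    - [20, 0.03, 0.09, 0.8, 0]
    - [20, 0, 0, 0.7, 0]
    - [20, 0, 0, 0.3, 0]
    - [20, 0, 0, 0.2, 0]
    - [20, 0, 0, 0, 0]
    - [20, 0, 0, 0, 0]

```text
time: 7.38
tool_pos: [449.9, -65.4, 33.4]
eef_rot: [3.14, 0.0, 1.559]
force: [0.1, 0.1, -0.9]
grip_width: 37.4
finger_force: 41.8
```

Request:
move_arm:
  rows:
    - [60, 0, 0, 0, 0]
    - [85, 0, 0, 0, 0]
    - [85, 0, 0, -0.5, 0]
    - [85, 0, 0, -0.9, 0]
    - [85, 0, 0, -0.9, 0]
    - [85, 0, 0, -0.4, 0]
    - [85, 0, 0, 0, 0]

```text
time: 8.25
tool_pos: [449.7, -65.5, 141.0]
eef_rot: [3.14, 0.0, 1.559]
force: [0.5, -0.2, -0.3]
grip_width: 84.8
finger_force: 0.0
```

```bash
python3 go.py 663 69 130 4.8
```

```text
t 8.25 pos [449.7 -65.5 141. ] yaw 89.3 tilt 0.1 w 84.81516955034355
now [3.43 5.29 0.28] afterturn [2.9  5.6  0.27] turn -0.55
```

Request:
move_arm:
  rows:
    - [85, 0, 0, 0, -0.55]
    - [85, 0.5, 0.95, 0, 0]
    - [85, 0.5, 0.95, 0, 0]
    - [85, 0.5, 0.95, 0, 0]
    - [85, 0.5, 0.95, 0, 0]
    - [85, 0.5, 0.95, 0, 0]
    - [85, 0.4, 0.85, 0, 0]
    - [85, 0, 0, 0, 0]

```text
time: 9.25
tool_pos: [662.8, 70.3, 136.2]
eef_rot: [-3.136, -0.0, 1.656]
force: [-0.4, 0.3, -0.6]
grip_width: 85.0
finger_force: 0.0
```

```bash
sleep 0; python3 - <<'E'
from h import *
im,d,P=cloud('scene')
for n in ['block_mid','panel_mid','drawer_mid']:
    for r in ctrl.regions_of('scene',n)[:3]:
        q=P[r['mask']];q=q[q[:,2]>30]
        if len(q)>20:
            q=q[q[:,2]>np.percentile(q[:,2],90)-5];print(n,r['score'],[np.round(v) for v in cv2.minAreaRect(q[:,:2].astype(np.float32))])
E
python3 go.py 663 69 37 4.8
```

```text
block_mid 0.79 [array([451., -64.]), array([46., 41.]), np.float64(89.0)]
block_mid 0.6 [array([667., -20.]), array([53., 61.]), np.float64(8.0)]
panel_mid 0.65 [array([663.,  70.]), array([59., 60.]), np.float64(5.0)]
drawer_mid 0.97 [array([ 598., -256.]), array([61., 50.]), np.float64(29.0)]
drawer_mid 0.9 [array([667., -20.]), array([53., 61.]), np.float64(8.0)]
t 9.45 pos [662.   68.4 139.7] yaw 94.8 tilt 0.08 w 85.13930447082987
now [0.01 0.03 2.57] afterturn [0.01 0.03 2.57] turn -0.0
```

Request:
move_arm:
  rows:
    - [85, 0.02, 0.03, 0.95, 0]
    - [85, 0, 0, 0.9, 0]
    - [85, 0, 0, 0.5, 0]
    - [85, 0, 0, 0.2, 0]
    - [85, 0, 0, 0, 0]
    - [40, 0, 0, 0, 0]
    - [40, 0, 0, 0, 0]
    - [40, 0, 0, 0, 0]

```text
time: 10.45
tool_pos: [664.8, 70.0, 40.3]
eef_rot: [3.139, 0.0, 1.655]
force: [0.8, 0.3, 5.1]
grip_width: 54.7
finger_force: 43.2
```

Request:
move_arm:
  rows:
    - [40, 0, 0, 0, 0]
    - [40, 0, 0, -0.3, 0]
    - [40, 0, 0, -0.7, 0]
    - [40, 0, 0, -0.8, 0]
    - [40, 0, 0, 0, 0]
    - [40, 0, 0, 0, 0]

```text
time: 11.2
tool_pos: [663.4, 69.9, 109.5]
eef_rot: [-3.14, -0.0, 1.655]
force: [-0.7, -0.6, -1.5]
grip_width: 54.7
finger_force: 42.7
```

```bash
python3 go.py 448.4 23.5 110 -0.7
```

```text
t 11.2 pos [663.4  69.9 109.5] yaw 94.8 tilt 0.08 w 54.72835264415545
now [-0.71 -5.45 -0.  ] afterturn [-1.23 -5.36 -0.01] turn 0.55
```

Request:
move_arm:
  rows:
    - [40, 0, 0, 0, 0.55]
    - [40, -0.2, -0.8, 0, 0]
    - [40, -0.2, -0.95, 0, 0]
    - [40, -0.2, -0.95, 0, 0]
    - [40, -0.2, -0.95, 0, 0]
    - [40, -0.2, -0.95, 0, 0]
    - [40, -0.2, -0.75, 0, 0]
    - [40, 0, 0, 0, 0]

```text
time: 12.2
tool_pos: [447.3, 24.3, 109.0]
eef_rot: [-3.139, -0.0, 1.558]
force: [0.5, 0.0, 0.2]
grip_width: 54.7
finger_force: 42.7
```

```bash
python3 go.py 448.4 23.5 28 -0.7
```

```text
t 12.2 pos [447.3  24.3 109. ] yaw 89.3 tilt 0.16 w 54.72790685603578
now [-0.02  0.03  2.02] afterturn [-0.02  0.03  2.03] turn -0.0
```

Request:
move_arm:
  rows:
    - [40, -0.02, 0, 0.8, 0]
    - [40, 0, 0, 0.7, 0]
    - [40, 0, 0, 0.32, 0]
    - [40, 0, 0, 0.2, 0]
    - [40, 0, 0, 0, 0]
    - [40, 0, 0, 0, 0]

```text
time: 12.95
tool_pos: [450.0, 23.7, 30.6]
eef_rot: [3.14, -0.0, 1.559]
force: [-0.1, -0.1, -0.0]
grip_width: 54.6
finger_force: 42.7
```

Request:
move_arm:
  rows:
    - [65, 0, 0, 0, 0]
    - [85, 0, 0, 0, 0]
    - [85, 0, 0, 0, 0]
    - [85, 0, 0, -0.5, 0]
    - [85, 0, 0, -0.9, 0]
    - [85, 0, 0, -0.9, 0]
    - [85, 0, 0, -0.4, 0]
    - [85, 0, 0, 0, 0]

```text
time: 13.95
tool_pos: [449.7, 23.7, 138.1]
eef_rot: [3.14, -0.0, 1.559]
force: [-0.2, 0.2, 0.0]
grip_width: 85.1
finger_force: 0.0
```

```bash
python3 go.py 666.5 -21 135 7.8
```

```text
t 13.95 pos [449.7  23.7 138.1] yaw 89.3 tilt 0.1 w 85.14358215952034
now [-1.05  5.43  0.09] afterturn [-1.84  5.22  0.08] turn -0.85
```

Request:
move_arm:
  rows:
    - [85, 0, 0, 0, -0.85]
    - [85, -0.3, 0.8, 0, 0]
    - [85, -0.3, 0.95, 0, 0]
    - [85, -0.3, 0.95, 0, 0]
    - [85, -0.3, 0.95, 0, 0]
    - [85, -0.34, 0.92, 0, 0]
    - [85, -0.3, 0.65, 0, 0]
    - [85, 0, 0, 0, 0]

```text
time: 14.95
tool_pos: [666.1, -21.4, 133.9]
eef_rot: [-3.137, -0.001, 1.706]
force: [0.2, -0.5, -0.4]
grip_width: 85.1
finger_force: 0.0
```

```bash
python3 - <<'E'
from h import *
im,d,P=cloud('side')
for n in ['block_mid','panel_mid','drawer_mid','key_mid']:
    for r in ctrl.regions_of('side',n)[:3]:
        q=P[r['mask']];q=q[q[:,2]>26]
        if len(q)>20:
            q=q[q[:,2]>np.percentile(q[:,2],90)-5];print(n,r['score'],[np.round(v) for v in cv2.minAreaRect(q[:,:2].astype(np.float32))],np.percentile(q[:,2],90))
E
python3 go.py 666.5 -21 42 7.8
```

```text
block_mid 0.85 [array([450., -66.]), array([47., 39.]), np.float64(89.0)] 49.04283393506129
panel_mid 0.68 [array([449.,  17.]), array([70., 57.]), np.float64(88.0)] 37.1270989362464
drawer_mid 0.92 [array([ 595., -258.]), array([62., 50.]), np.float64(29.0)] 31.080534018779453
drawer_mid 0.78 [array([667., -23.]), array([52., 61.]), np.float64(8.0)] 68.24222871082004
key_mid 0.88 [array([ 681., -112.]), array([10., 61.]), np.float64(6.0)] 56.63924277235077
t 15.2 pos [665.5 -20.5 137.5] yaw 97.8 tilt 0.03 w 85.33221848856482
now [-0.02  0.02  2.39] afterturn [-0.02  0.02  2.39] turn 0.0
```

Request:
move_arm:
  rows:
    - [85, -0.02, 0.02, 0.95, 0]
    - [85, 0, 0, 0.8, 0]
    - [85, 0, 0, 0.4, 0]
    - [85, 0, 0, 0.2, 0]
    - [85, 0, 0, 0, 0]
    - [35, 0, 0, 0, 0]
    - [35, 0, 0, 0, 0]
    - [35, 0, 0, 0, 0]
  newtons: 35

```text
time: 16.2
tool_pos: [667.7, -21.6, 45.0]
eef_rot: [3.139, 0.0, 1.707]
force: [0.4, 0.4, 3.4]
grip_width: 49.0
finger_force: 38.2
```

Request:
move_arm:
  rows:
    - [35, 0, 0, 0, 0]
    - [35, 0, 0, -0.3, 0]
    - [35, 0, 0, -0.7, 0]
    - [35, 0, 0, -0.8, 0]
    - [35, 0, 0, 0, 0]
    - [35, 0, 0, 0, 0]

```text
time: 16.95
tool_pos: [666.6, -21.5, 114.7]
eef_rot: [-3.14, -0.0, 1.707]
force: [-0.9, -0.3, -0.4]
grip_width: 49.3
finger_force: 37.8
```

```bash
python3 go.py 448.5 114 110 -0.7
```

```text
t 16.95 pos [666.6 -21.5 114.7] yaw 97.8 tilt 0.09 w 49.29919659741538
now [ 4.1  -4.94  0.13] afterturn [ 3.32 -5.49  0.12] turn 0.85
```

Request:
move_arm:
  rows:
    - [35, 0, 0, 0, 0.85]
    - [35, 0.5, -0.85, 0, 0]
    - [35, 0.6, -0.95, 0, 0]
    - [35, 0.6, -0.95, 0, 0]
    - [35, 0.6, -0.95, 0, 0]
    - [35, 0.5, -0.95, 0, 0]
    - [35, 0.52, -0.84, 0, 0]
    - [35, 0, 0, 0, 0]

```text
time: 17.95
tool_pos: [446.8, 114.8, 114.3]
eef_rot: [-3.139, 0.0, 1.561]
force: [-0.4, 0.4, -0.1]
grip_width: 49.7
finger_force: 37.8
```

```bash
python3 go.py 448.5 114 32 -0.7
```

```text
t 17.95 pos [446.8 114.8 114.3] yaw 89.4 tilt 0.16 w 49.679792101378936
now [-0.02  0.05  2.06] afterturn [-0.02  0.04  2.06] turn 0.01
```

Request:
move_arm:
  rows:
    - [35, -0.01, 0, 0.8, 0]
    - [35, 0, 0, 0.7, 0]
    - [35, 0, 0, 0.36, 0]
    - [35, 0, 0, 0.2, 0]
    - [35, 0, 0, 0, 0]
    - [35, 0, 0, 0, 0]

```text
time: 18.7
tool_pos: [449.8, 113.6, 34.2]
eef_rot: [3.14, -0.0, 1.559]
force: [-0.1, -0.1, 0.1]
grip_width: 49.5
finger_force: 37.8
```

Request:
move_arm:
  rows:
    - [60, 0, 0, 0, 0]
    - [85, 0, 0, 0, 0]
    - [85, 0, 0, 0, 0]
    - [85, 0, 0, -0.5, 0]
    - [85, 0, 0, -0.9, 0]
    - [85, 0, 0, -0.9, 0]
    - [85, 0, 0, -0.4, 0]
    - [85, 0, 0, 0, 0]

```text
time: 19.7
tool_pos: [449.5, 113.6, 141.8]
eef_rot: [3.14, -0.0, 1.559]
force: [-0.2, 0.3, -0.3]
grip_width: 84.8
finger_force: 0.0
```

```bash
python3 go.py 681 -111 135 6.4
```

```text
t 19.7 pos [449.5 113.6 141.8] yaw 89.3 tilt 0.1 w 84.76886477178789
now [-5.54  5.85  0.18] afterturn [-6.23  5.13  0.17] turn -0.71
```

Request:
move_arm:
  rows:
    - [85, 0, 0, 0, -0.71]
    - [85, -0.9, 0.7, 0, 0]
    - [85, -0.9, 0.75, 0, 0]
    - [85, -0.9, 0.75, 0, 0]
    - [85, -0.9, 0.75, 0, 0]
    - [85, -0.9, 0.75, 0, 0]
    - [85, -0.9, 0.75, 0, 0]
    - [85, -0.83, 0.68, 0.1, 0]

```text
time: 20.7
tool_pos: [681.2, -112.4, 134.6]
eef_rot: [-3.139, -0.001, 1.682]
force: [0.8, 0.6, 0.3]
grip_width: 84.7
finger_force: 0.0
```

Request:
move_arm:
  rows:
    - [60, 0, 0, 0, 0]
    - [60, 0, 0, 0, 0]

```text
time: 20.95
tool_pos: [680.0, -110.8, 135.1]
eef_rot: [-3.139, -0.001, 1.683]
force: [0.1, 0.4, -0.7]
grip_width: 59.4
finger_force: 0.0
```

```bash
python3 - <<'E'
from h import *
im,d,P=cloud('wrist');save(im,'w2.png')
im,d,P=cloud('side');save(im[130:330,160:480].repeat(2,0).repeat(2,1),'s2.png')
E
python3 go.py 681 -111 41 6.4
```

```text
t 21.05 pos [ 680.3 -110.3  137.1] yaw 96.5 tilt 0.03 w 59.927211244061546
now [-0.02  0.02  2.4 ] afterturn [-0.02  0.01  2.4 ] turn 0.01
```

View pics/s2.png

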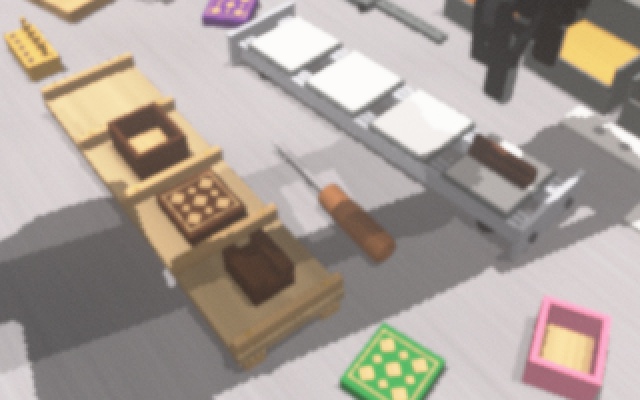

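The enlarged side view shows the drawer (148,140), panel (200,205) and block (258,265) lying flat in their bays. The key (505,160) is still on its pad.

Request:
move_arm:
  rows:
    - [60, -0.02, 0.02, 0.95, 0]
    - [60, 0, 0, 0.8, 0]
    - [60, 0, 0, 0.4, 0]
    - [60, 0, 0, 0.22, 0]
    - [60, 0, 0, 0, 0]
    - [5, 0, 0, 0, 0]
    - [5, 0, 0, 0, 0]
    - [5, 0, 0, 0, 0]
  newtons: 30

```text
time: 22.05
tool_pos: [682.2, -112.1, 43.6]
eef_rot: [3.14, 0.0, 1.683]
force: [-0.7, 0.8, 3.2]
grip_width: 16.3
finger_force: 29.8
```

Request:
move_arm:
  rows:
    - [5, 0, 0, 0, 0]
    - [5, 0, 0, -0.3, 0]
    - [5, 0, 0, -0.7, 0]
    - [5, 0, 0, -0.8, 0]
    - [5, 0, 0, 0, 0]
    - [5, 0, 0, 0, 0]

```text
time: 22.8
tool_pos: [681.3, -111.8, 113.5]
eef_rot: [-3.14, -0.001, 1.683]
force: [-1.6, -0.0, -0.6]
grip_width: 16.7
finger_force: 29.4
```

```bash
python3 go.py 449.5 204 110 -0.7
```

```text
t 22.8 pos [ 681.3 -111.8  113.5] yaw 96.4 tilt 0.08 w 16.724288098611336
now [ 8.49 -4.88  0.1 ] afterturn [ 7.82 -5.89  0.09] turn 0.71
```

Request:
move_arm:
  rows:
    - [5, 0, 0, 0, 0.71]
    - [5, 0.9, -0.7, 0, 0]
    - [5, 0.95, -0.75, 0, 0]
    - [5, 0.95, -0.75, 0, 0]
    - [5, 0.95, -0.75, 0, 0]
    - [5, 0.95, -0.75, 0, 0]
    - [5, 0.95, -0.75, 0, 0]
    - [5, 0.95, -0.75, 0, 0]

```text
time: 23.8
tool_pos: [475.0, 155.4, 112.9]
eef_rot: [-3.139, 0.001, 1.558]
force: [0.4, 0.9, 0.1]
grip_width: 16.6
finger_force: 29.5
```

Request:
move_arm:
  rows:
    - [5, 0.8, -0.5, 0, 0]
    - [5, 0.42, -0.19, 0, 0]
    - [5, 0, 0, 0, 0]
    - [5, 0, 0, 0, 0]

```text
time: 24.3
tool_pos: [450.4, 202.8, 114.1]
eef_rot: [-3.141, 0.001, 1.558]
force: [0.4, 0.2, 0.0]
grip_width: 17.2
finger_force: 29.5
```

```bash
python3 - <<'E'
from h import *
im,d,P=cloud('side');save(im[130:330,160:480].repeat(2,0).repeat(2,1),'s3.png')
E
python3 go.py 449.5 204 30 -0.7
```

```text
t 24.35 pos [450.5 202.7 114.2] yaw 89.2 tilt 0.03 w 16.979298745889338
now [ 0.03 -0.02  2.11] afterturn [ 0.03 -0.02  2.11] turn -0.01
```

View pics/s3.png

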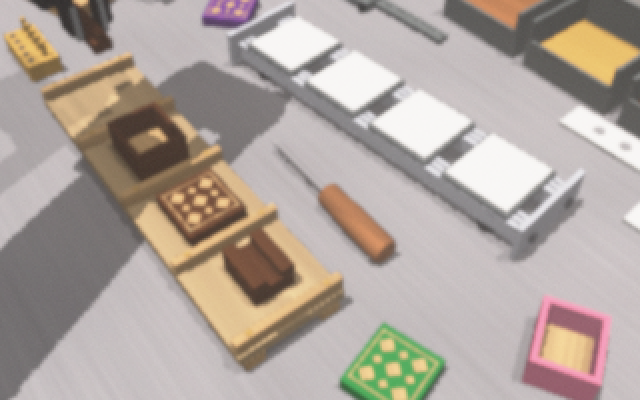

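The key (95,35) is held level between the fingers above the leftmost bay, and all four pads are empty. Next I lower it and release.

Request:
move_arm:
  rows:
    - [5, 0.03, -0.02, 0.8, 0]
    - [5, 0, 0, 0.7, 0]
    - [5, 0, 0, 0.4, 0]
    - [5, 0, 0, 0.18, 0]
    - [5, 0, 0, 0, 0]
    - [5, 0, 0, 0, 0]

```text
time: 25.1
tool_pos: [449.9, 205.1, 32.4]
eef_rot: [3.14, -0.001, 1.559]
force: [-0.5, 0.4, 0.1]
grip_width: 16.7
finger_force: 29.5
```

Request:
move_arm:
  rows:
    - [40, 0, 0, 0, 0]
    - [60, 0, 0, 0, 0]
    - [60, 0, 0, 0, 0]
    - [60, 0, 0, -0.5, 0]
    - [60, 0, 0, -0.9, 0]
    - [60, 0, 0, -0.9, 0]
    - [60, 0, 0, -0.9, 0]
    - [60, 0, 0, -0.9, 0]

```text
time: 26.1
tool_pos: [449.0, 204.9, 196.6]
eef_rot: [3.141, -0.0, 1.559]
force: [0.8, -0.5, -1.2]
grip_width: 59.9
finger_force: 0.0
```

Request:
move_arm:
  rows:
    - [60, 0.9, 0, -0.5, 0]
    - [60, 0.9, 0, 0, 0]
    - [60, 0.9, 0, 0, 0]
    - [60, 0.9, 0, 0, 0]
    - [60, 0.5, 0, 0, 0]
    - [60, 0, 0, 0, 0]

```text
time: 26.85
tool_pos: [450.7, 369.7, 214.8]
eef_rot: [-3.141, 0.0, 1.56]
force: [0.7, -0.6, -0.5]
grip_width: 59.7
finger_force: 0.0
```

```bash
python3 - <<'E'
from h import *
for cam in ['scene','side']:
    im,d,P=cloud(cam)
    if cam=='side': save(im[130:330,160:480].repeat(2,0).repeat(2,1),'s4.png')
    z0={'scene':1.5,'side':-1.5}[cam]
    for n,b,h in [('key',204,44),('drawer',114,56),('panel',24,38),('block',-66,50)]:
        m=(abs(P[...,0]-449)<49)&(abs(P[...,1]-b)<39)&(P[...,2]-z0>28)
        q=P[m];top=np.percentile(q[:,2],90)-z0;q=q[q[:,2]-z0>h-4]
        print(cam,n,[np.round(v,1) for v in cv2.minAreaRect(q[:,:2].astype(np.float32))],'top',top.round(1),h,'want y',b)
E
```

```text
scene key [array([450.4, 207.1]), array([62.5, 12. ]), np.float64(86.7)] top 43.4 44 want y 204
scene drawer [array([450.3, 114.8]), array([61. , 54.8]), np.float64(88.5)] top 54.8 56 want y 114
scene panel [array([449.9,  23.8]), array([60.9, 59.7]), np.float64(88.1)] top 38.4 38 want y 24
scene block [array([451.2, -64. ]), array([45.7, 41.5]), np.float64(88.2)] top 49.7 50 want y -66
side key [array([450.1, 205.6]), array([63.3,  8.5]), np.float64(88.6)] top 43.8 44 want y 204
side drawer [array([449.6, 113.3]), array([63. , 50.4]), np.float64(89.8)] top 55.5 56 want y 114
side panel [array([449.4,  22.5]), array([61.6, 56.3]), np.float64(89.3)] top 38.6 38 want y 24
side block [array([449.6, -65.4]), array([47.4, 38.4]), np.float64(89.1)] top 50.3 50 want y -66
```

View pics/s4.png

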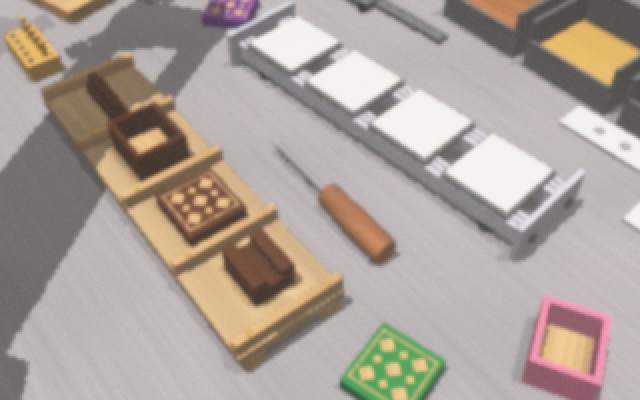

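All four parts lie flat within about 3 mm of their bay centres: key (108,95), drawer (148,140), panel (200,205) and block (258,265). I am handing the job in.

```bash
python3 -c "
from rig import ctrl
print(ctrl.finish_job())"
```

```text
the job is handed in; nothing more can be done
None
```

The job is handed in: left to right, the assembly rack now holds key, drawer, panel and block, each measured flat and within about 4 mm of its bay centre, after about 27 s of robot time; the hand-in call did not return a verdict.

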